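# Put the odds and ends back with their own kind

## Task

The worktop is to be cleared: sort the five loose odds and ends into the three small wooden trays at the front, each into the tray that already holds one of its kind - both spice jars with the spice jar, both tea lights with the tea light, the head of garlic with the garlic. Jars and tea lights must stand upright on the tray's floor beside what is there, not on top of one another. Leave the little wooden pot standing where it is.

Things in the scene. Friction and masses are not known exactly. Their poses are not given: they have to be found in the camera images.
- spice_jar_1: Loose spice jar standing upright on the worktop, clear glass with a blue and cream label and dark screw cap, cylinder 41 mm in diameter, 105 mm tall, about 0.11 kg. Origin: centre of its base; z up its axis.
- spice_jar_2: Loose spice jar standing upright on the worktop, clear glass with a cream and dark label and dark screw cap, cylinder 41 mm in diameter, 105 mm tall, about 0.11 kg. Origin: centre of its base; z up its axis.
- tea_light_1: Loose tea light (candle in a shallow white cup, green wax, wick up) standing on the worktop, 38 mm in diameter, 15 mm tall, about 15 g. Origin: centre of its base; z up.
- tea_light_2: Loose tea light (candle in a shallow white cup, green wax, wick up) standing on the worktop, 38 mm in diameter, 15 mm tall, about 15 g. Origin: centre of its base; z up. Twin of tea_light_1.
- garlic: Loose head of garlic, off-white, round, 56 mm across and 56 mm tall with its pointed neck up, widest below mid-height; about 35 g. Origin: centre of its underside; z up through the neck. Its foot is small: it may roll over when let go, which does not matter.
- garlic_mid (a point): The middle of the loose head of garlic, on its axis, 25 mm above its underside.
- jar_tray: Spice tray: one of three like wooden trays, fixed, 116 (x) x 166 (y) x 31 mm high, walls 5 mm, inner floor 106 x 156 mm, 11 mm above the worktop. In it one spice jar (41 x 105 mm) stands, fixed, at tray x = 0, y = -52 mm; the +y rest is empty. Origin: centre of its underside, at worktop height; z up, x away from the robot, y to its left, give or take 0.1 rad. Trays swap places.
- candle_tray: Candle tray: one of three like wooden trays, fixed, 116 (x) x 166 (y) x 31 mm high, walls 5 mm, inner floor 106 x 156 mm, 11 mm above the worktop. In it one tea light (38 x 15 mm) stands, fixed, at tray x = 0, y = -52 mm; the +y rest is empty. Origin: centre of its underside, at worktop height; z up, x away from the robot, y to its left, give or take 0.1 rad. Trays swap places.
- garlic_tray: Garlic tray: one of three like wooden trays, fixed, 116 (x) x 166 (y) x 31 mm high, walls 5 mm, inner floor 106 x 156 mm, 11 mm above the worktop. In it one head of garlic (56 x 56 mm) sits, fixed, at tray x = 0, y = -44 mm; the +y rest is empty. Origin: centre of its underside, at worktop height; z up, x away from the robot, y to its left, give or take 0.1 rad. Trays swap places.
- wooden_pot: Little open wooden pot, 73 mm in diameter, 35 mm tall, loose, standing at the far left of the loose things; not to be moved. Origin: centre of its base; z up.
Not all that is in view belongs to the job. Leave any blue look-alike of the tea_light_2 alone.

How it is judged:
At the end, for the whole second after the job is handed in: Jars in the spice tray, tea lights in the candle tray: upright within 0.15 rad, base within 7 mm of tray floor. Garlic in the garlic tray, any way up. Origins (garlic: its middle) within 50 mm (tray x) and 75 mm (y) of its centre; all at rest; pot upright, within 30 mm of its start (x of spice_jar_1 in the frame of jar_tray between -0.05 and 0.05 m and y of spice_jar_1 in the frame of jar_tray between -0.075 and 0.075 m and z of spice_jar_1 in the frame of jar_tray between -0.005 and 0.018 m and linear speed of each of spice_jar_1, spice_jar_2, tea_light_1, tea_light_2, garlic below 0.02 m/s and angular speed of each of spice_jar_1, spice_jar_2, tea_light_1, tea_light_2, garlic below 0.2 rad/s and angle between each of spice_jar_1, spice_jar_2, tea_light_1, tea_light_2's own z axis and vertical below 0.15 rad and x of spice_jar_2 in the frame of jar_tray between -0.05 and 0.05 m and y of spice_jar_2 in the frame of jar_tray between -0.075 and 0.075 m and z of spice_jar_2 in the frame of jar_tray between -0.005 and 0.018 m and x of tea_light_1 in the frame of candle_tray between -0.05 and 0.05 m and y of tea_light_1 in the frame of candle_tray between -0.075 and 0.075 m and z of tea_light_1 in the frame of candle_tray between -0.005 and 0.018 m and x of tea_light_2 in the frame of candle_tray between -0.05 and 0.05 m and y of tea_light_2 in the frame of candle_tray between -0.075 and 0.075 m and z of tea_light_2 in the frame of candle_tray between -0.005 and 0.018 m and x of garlic_mid in the frame of garlic_tray between -0.05 and 0.05 m and y of garlic_mid in the frame of garlic_tray between -0.075 and 0.075 m and z of garlic_mid in the frame of garlic_tray between -0.005 and 0.06 m and distance of wooden_pot from where it was at the start of the episode below 0.03 m and angle between wooden_pot's own z axis and vertical below 0.2 rad); the robot touches nothing.
It fails at once if The wooden pot is shoved more than 30 mm or tipped (distance of wooden_pot from where it was at the start of the episode above 0.03 m or angle between wooden_pot's own z axis and vertical above 0.5 rad).
It also fails if it takes over 115 s, if anything falls off the work surface, if the arm or the gripper's body presses on something with over 40 N, if the wrist force passes 120 N, or if a joint passes its speed limit or range.

## Robot

A 6-joint arm with a two-finger parallel gripper is mounted at the origin on a cart in front of the work surface, level with it; the furniture and walls round the work are solid. World frame = base frame: x ahead of the robot, y to its left, z up, the work surface at z = 0. Lengths are in m, angles in rad, forces in N, time in s.
With the tool pointing down it reaches from about 0.35 to 0.975 m from the base axis. Payload 7.1 kg.
Tool frame: the origin (TCP) lies midway between the tips of the shut fingers; the grasp point (between the pads) lies 19 mm behind it; z points along the fingers, x is the direction in which the jaws open and shut, and the axes are right-handed (so a half turn about z gives the same grasp; the last joint's range is limited). The gripper opens to 88 mm and grips with 3 to 60 N. Pads are 20 mm wide; open, the fingers measure 115 mm over their backs; the gripper's body (75 mm by 178 mm) begins 61 mm behind the grasp point.
Start: joints at [-1.262, 0.423, 1.63, -0, 1.089, -0.019], TCP at [0.201, -0.592, 0.223] pointing down, gripper open.
Joint ranges: [-3, 3], [-0.9, 2.11], [0.09, 2.58], [-1.31, 4.45], [0.11, 2.69], [-2.54, 2.54]. Speed limits (rad/s): [2.39, 2.39, 3.01, 3.14, 3.14, 3.14].

## Interface

Orientations are given as a unit quaternion [w, x, y, z].
In Python, from station import move_pose, movel, movej, command_gripper, wait, inverse_kinematics, read_camera, camera_info, MotionError, job_done, get_time, get_joint_pos, get_qvel, get_effort, get_tcp_pos, get_ee_rot, get_ft_force, get_ft_torque, get_grip_width gives the robot as it stands. Calls block until the motion is done:
- move_pose(position, orientation): joint-space move of the TCP to a pose.
- movel(position, frame=None, v=0.15, until_force=None): straight line of the TCP; frame=None keeps the orientation; v is the mean speed in m/s. With until_force (N) it stops when the force on the tool has changed by that much, and returns True; else False.
- movej(angles): joint-space move.
- command_gripper(opening): opening from 0.0 (shut) to 1.0 (fully open); the grip force is fixed at half the most; returns when the fingers have stopped.
- wait(seconds).
- inverse_kinematics(position, orientation): joint angles nearest the present ones, or None.
- read_camera(name): name is "scene" or "top" or "wrist"; returns the picture (384x512x3 uint8, red, green, blue); there is no depth.
- camera_info(name): a dict with "intrinsics" (3x3 intrinsics, pixels), "dist" ([k1, k2, p1, p2, k3] as OpenCV has them; the pictures are not rectified), "T" (4x4, takes a point from camera to world coordinates); the wrist camera has in their place "tool_from_camera" (4x4, takes a point from camera to tool coordinates, whose origin is the TCP and whose axes are the tool frame's). Camera axes: x right, y up, looking along -z (the intrinsics and any distortion apply to the point x, -y, -z); pixel columns grow to the right and rows downward; lengths in m; the calibration is good to about 2 mm. A picture is of the moment at which its call begins: read the wrist's pose just before it. camera_info takes no time and is no camera call.
A pose or a line that the arm cannot do raises MotionError and nothing moves.
- job_done(): hands the job in, once; it reports no verdict.
Readings, each from a call of its own:
- get_time(): time.
- get_joint_pos(): joint angles.
- get_qvel(): joint speeds.
- get_effort(): joint torques, N m.
- get_tcp_pos(): TCP position.
- get_ee_rot(): TCP orientation.
- get_ft_force(): force on the tool from outside, world axes, zero at the start.
- get_ft_torque(): the same for the moment, N m.
- get_grip_width(): opening from 0.0 (shut) to 1.0 (fully open).
Only numpy, scipy, OpenCV 4.12 (cv2) and the standard library are available. Lean on these libraries where they do the work, as an engineer would, in place of code of your own. Each camera call takes 0.05 s, during which the arm holds its last target. There are 200 camera calls.

## Working session

There is one attempt and no reset: what is moved stays moved. The work goes in short steps, each a Python script; the robot and the scene stay as the last script left them, time stands still between calls to the robot, and variables do not carry over. Pictures are saved under pics/ and viewed, about 12 in all and at most 16, crops included, and the job is handed in when it is done.

```bash
mkdir -p pics; python3 - <<'E'
from station import *
import cv2,numpy as np
for n in("top","scene"):
    im=read_camera(n); cv2.imwrite(f"pics/{n}0.png",cv2.resize(im[:,:,::-1],(800,600),interpolation=cv2.INTER_CUBIC)); cv2.imwrite(f"pics/{n}0_raw.png",im[:,:,::-1])
    c=camera_info(n);print(n,c["intrinsics"],c["dist"],np.round(c["T"],3))
print(camera_info("wrist"),get_time(),get_ee_rot(),get_grip_width())
E
```

```text
top [[441.16489408   0.         253.2272159 ]
 [  0.         441.16489408 195.39577664]
 [  0.           0.           1.        ]] [0.00304421 0.         0.         0.         0.        ] [[-0.014  0.991 -0.135  0.419]
 [-1.    -0.017 -0.02   0.006]
 [-0.022  0.135  0.991  1.077]
 [ 0.     0.     0.     1.   ]]
scene [[451.33605048   0.         259.55980401]
 [  0.         451.33605048 196.25116297]
 [  0.           0.           1.        ]] [-0.00506835  0.          0.          0.          0.        ] [[ 0.937  0.312 -0.161  0.342]
 [-0.35   0.813 -0.465 -0.635]
 [-0.014  0.492  0.871  1.221]
 [ 0.     0.     0.     1.   ]]
{'intrinsics': array([[318.6903465 ,   0.        , 250.97136124],
       [  0.        , 318.6903465 , 197.35866607],
       [  0.        ,   0.        ,   1.        ]]), 'dist': array([-0.07424584,  0.        ,  0.        ,  0.        ,  0.        ]), 'tool_from_camera': array([[ 9.99998115e-01, -1.91658895e-03, -3.11606796e-04,
        -1.18647902e-03],
       [-1.92112785e-03, -9.53223765e-01, -3.02259431e-01,
        -8.43119060e-02],
       [ 2.82276081e-04,  3.02259460e-01, -9.53225650e-01,
        -1.61956095e-01],
       [ 0.00000000e+00,  0.00000000e+00,  0.00000000e+00,
         1.00000000e+00]])} 0.1 [-4.08619508e-04  8.12999439e-01 -5.82264055e-01 -5.61755728e-04] 0.9993086325616511
```

View pics/top0.png

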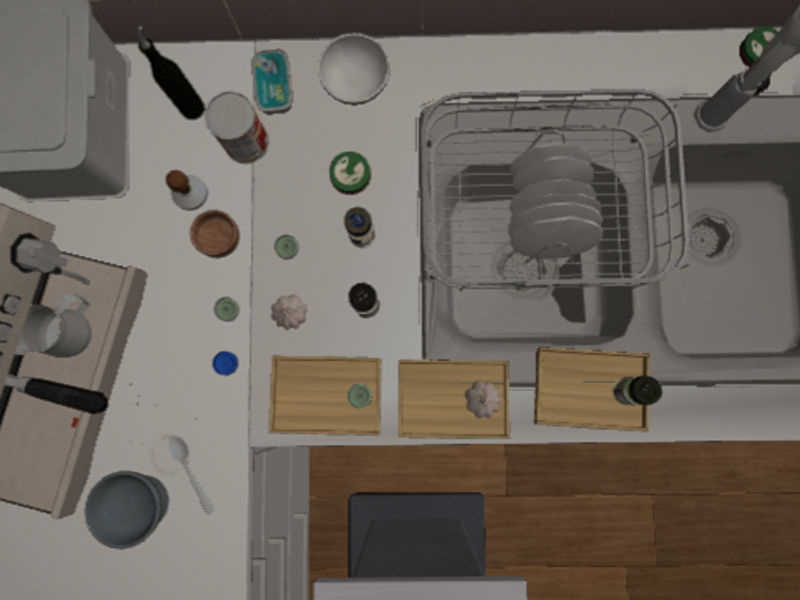

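View pics/scene0.png

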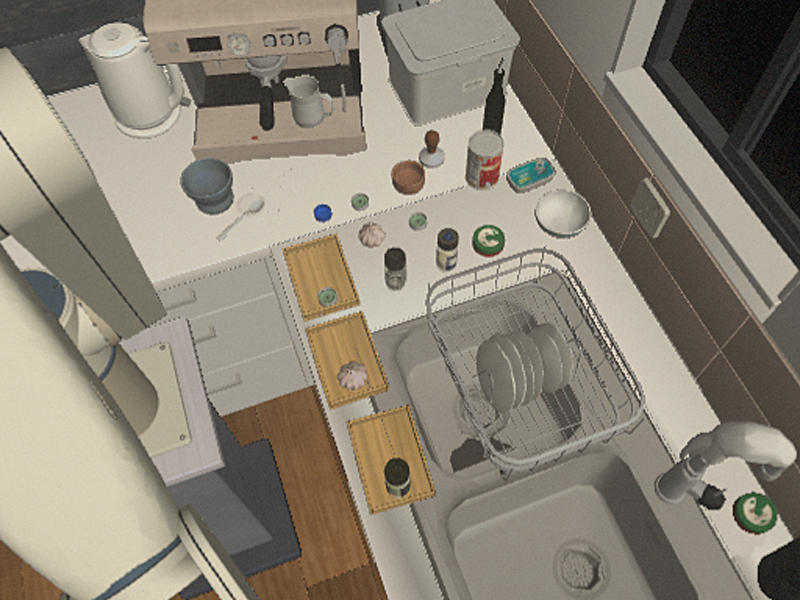

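The top view (800x600) shows:
- **Trays:** candle (326,395), garlic (454,399) and jar (592,388).
- **Jars:** (358,222) with the blue label and (363,298).
- **Green tea lights:** (286,246) and (226,308). The blue one at (224,362) is the look-alike and stays.
- **Garlic:** (289,311).
- **Pot:** (214,232).

Next I'll localise these.

```bash
cat > h.py <<'E'
from station import *
import cv2,numpy as np
from scipy.spatial.transform import Rotation as Ro
def ray(n,px,T=None):
    c=camera_info(n); T=c["T"] if T is None else T
    u=cv2.undistortPoints(np.array(px,float).reshape(-1,1,2),c["intrinsics"],c["dist"])[:,0]
    d=np.c_[u[:,0],-u[:,1],-np.ones(len(u))]@T[:3,:3].T
    return T[:3,3],d
def plane(n,px,z,T=None):
    o,d=ray(n,px,T); return o+d*((z-o[2])/d[:,2])[:,None]
def proj(n,P,T=None):
    c=camera_info(n); T=c["T"] if T is None else T
    q=(np.atleast_2d(P)-T[:3,3])@T[:3,:3]*[1,-1,-1]
    return cv2.projectPoints(q,np.zeros(3),np.zeros(3),c["intrinsics"],c["dist"])[0][:,0]
def tri(a,pa,b,pb):
    o1,d1=ray(a,pa);o2,d2=ray(b,pb);d1,d2=d1[0],d2[0]
    s=np.linalg.lstsq(np.c_[d1,-d2],o2-o1,rcond=None)[0]
    A,B=o1+s[0]*d1,o2+s[1]*d2; return (A+B)/2,np.linalg.norm(A-B)
def quat(a):
    c,s=np.cos(a),np.sin(a); q=Ro.from_matrix(np.array([[c,s,0],[s,-c,0],[0,0,-1.]])).as_quat(); return [q[3],*q[:3]]
E
python3 - <<'E'
from h import *
t=cv2.imread("pics/top0_raw.png"); hsv=cv2.cvtColor(t,cv2.COLOR_BGR2HSV); k=.64
def blob(mask,c,r=26):
    m=np.zeros_like(mask); x,y=int(c[0]*k),int(c[1]*k); m[y-r:y+r,x-r:x+r]=mask[y-r:y+r,x-r:x+r]
    cs=cv2.findContours(m,cv2.RETR_EXTERNAL,cv2.CHAIN_APPROX_NONE)[0]; return max(cs,key=cv2.contourArea)
H,S,V=cv2.split(hsv)
g=((H>35)&(H<90)&(S>35)).astype(np.uint8)
for n,c in dict(tl1=(286,246),tl2=(226,308),tlfix=(360,396)).items():
    b=blob(g,c,14);(p,r)=cv2.minEnclosingCircle(b);print(n,p,r,cv2.contourArea(b),plane("top",p,.013 if n!="tlfix" else .024)[0])
dk=(V<75).astype(np.uint8)
for n,c in dict(jA=(357,220),jB=(362,297),jfix=(643,390)).items():
    b=blob(dk,c,15);p,r=cv2.minEnclosingCircle(b);print(n,p,r,plane("top",p,.105)[0], "eye",plane("top",np.array(c)*k,.105)[0])
wd=((H>8)&(H<28)&(S>75)&(V>100)).astype(np.uint8)
wd=cv2.morphologyEx(wd,cv2.MORPH_CLOSE,np.ones((5,5)))
for n,c in dict(cand=(326,395),garl=(454,399),jar=(592,388)).items():
    b=blob(wd,c,44); P=plane("top",b[:,0,:],.031)[:,:2]; r=cv2.minAreaRect((P*1000).astype(np.float32)); print(n,r, [np.round(q/k) for q in cv2.boxPoints(cv2.minAreaRect(b))])
print("garlic",plane("top",np.array([289,311])*k,.03)); print("pot",plane("top",np.array([214,232])*k,.035)); print("blue",plane("top",np.array([224,362])*k,.01))
# rack near-left corner rim, near-right; scene views
print("rack",plane("top",np.array([[425,275],[685,280],[550,287]])*k,.12))
for z in(.08,.12,.16): print(z,proj("scene",plane("top",np.array([[425,275],[685,265]])*k,z))/k)
E
```

```text
tl1 (182.85000610351562, 157.47500610351562) 6.870190620422363 129.5 [0.66101342 0.20013441 0.013     ]
tl2 (144.55262756347656, 197.44737243652344) 7.032382011413574 131.5 [0.56294883 0.29334333 0.013     ]
tlfix (230.0, 253.0) 7.280210018157959 155.0 [0.42522822 0.08427178 0.024     ]
jA (228.56422424316406, 141.88531494140625) 9.248030662536621 [0.67414185 0.07981963 0.105     ] eye [0.67666679 0.07999423 0.105     ]
jB (231.5, 190.0) 9.34087085723877 [0.5639469  0.07397698 0.105     ] eye [0.56375971 0.07357655 0.105     ]
jfix (410.27880859375, 249.46543884277344) 15.70311450958252 [ 0.42686033 -0.31337442  0.105     ] eye [ 0.42653349 -0.3160266   0.105     ]
cand ((427.38995361328125, 136.38954162597656), (164.38792419433594, 115.08980560302734), 88.10272216796875) [array([269., 432.], dtype=float32), array([271., 355.], dtype=float32), array([380., 357.], dtype=float32), array([378., 434.], dtype=float32)]
garl ((408.7750244140625, -57.04502868652344), (164.39463806152344, 131.91937255859375), 89.1339340209961) [array([398., 361.], dtype=float32), array([508., 361.], dtype=float32), array([508., 450.], dtype=float32), array([398., 450.], dtype=float32)]
jar ((430.8486022949219, -266.3523864746094), (163.9797821044922, 114.89708709716797), 85.50891876220703) [array([535., 424.], dtype=float32), array([540., 347.], dtype=float32), array([651., 353.], dtype=float32), array([647., 430.], dtype=float32)]
garlic [[0.55514565 0.19118838 0.03      ]]
pot [[0.68044491 0.30828595 0.035     ]]
blue [[0.47959541 0.2954342  0.01      ]]
rack [[ 0.59130656 -0.01650255  0.12      ]
 [ 0.57772174 -0.37855353  0.12      ]
 [ 0.57113237 -0.19087652  0.12      ]]
0.08 [[426.72283353 295.25911964]
 [516.05789393 481.27784684]]
0.12 [[423.10594901 284.96577338]
 [510.50841659 466.54386604]]
0.16 [[419.28347992 274.08753973]
 [504.66716034 451.03585655]]
```

```bash
cat >> h.py <<'E'
gc=plane("top",np.array([[453.5,399]])*.64,.031)[0]
TR=dict(jar=(.4308,-.2664,np.radians(-4.5)),cand=(.4274,.1364,np.radians(-1.9)),garl=(gc[0],gc[1],np.radians(-1.)))
def tr(n,x,y):
    X,Y,a=TR[n]; c,s=np.cos(a),np.sin(a); return X+c*x-s*y,Y+s*x+c*y,a
def pick(x,y,z,a,op,up=.24):
    command_gripper(op); move_pose([x,y,up],quat(a)); movel([x,y,z+.04],v=.3); movel([x,y,z],v=.08)
    command_gripper(0); w=get_grip_width()*88; movel([x,y,up],v=.3)
    print("pick w",w,"lifted",get_grip_width()*88,"t",get_time()); return w
def place(x,y,z,a,op,up=.24):
    move_pose([x,y,up],quat(a)); movel([x,y,z+.03],v=.3); movel([x,y,z],v=.05); print("F",np.round(get_ft_force(),1),get_tcp_pos())
    command_gripper(op); wait(.2); movel([x,y,up],v=.3); print("t",get_time())
E
python3 - <<'E'
from h import *
print(gc)
w=pick(.564,.0735,.056,0,.9)
if w>35: place(*tr("jar",0,0)[:2],.068,tr("jar",0,0)[2],.65)
p=get_tcp_pos();q=get_ee_rot()
im=read_camera("top");cv2.imwrite("pics/t1.png",im[:,:,::-1]); cv2.imwrite("pics/w1.png",read_camera("wrist")[:,:,::-1])
E
```

```text
[ 0.41770785 -0.05764405  0.031     ]
pick w 40.44329209041151 lifted 40.57179240590151 t 5.8917
F [ 0.4  0.2 -1.1] [ 0.43070839 -0.26637842  0.06778785]
t 10.0417
```

View pics/w1.png

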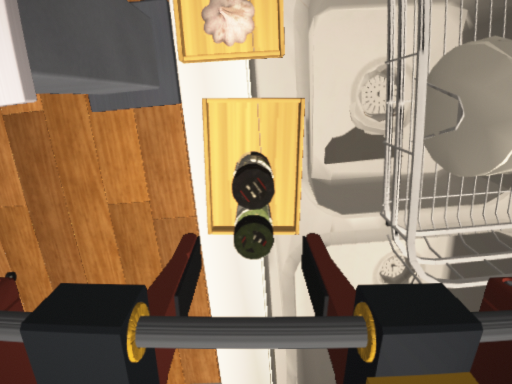

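The wrist view shows the first jar upright in the jar tray, with its cap at (253,187) beside the fixed jar. Next is the second jar, then the tea lights.

```bash
python3 - <<'E'
from h import *
w=pick(.675,.080,.056,.8,.85)
assert w>35
place(*tr("jar",0,.05)[:2],.068,tr("jar",0,0)[2],.6)
w=pick(.661,.200,.003,0,.75)
assert w>30
x,y,a=tr("cand",0,.046); place(x,y,.0155,a,.55)
im=read_camera("wrist");cv2.imwrite("pics/w2.png",im[:,:,::-1])
im=read_camera("top");cv2.imwrite("pics/t2.png",cv2.resize(im[:,:,::-1],(800,600)))
E
```

```text
pick w 40.83064043062996 lifted 40.649783743014055 t 14.8833
F [-0.2  0.3 -0.8] [ 0.43462838 -0.2165422   0.06781778]
t 19.0417
pick w 36.64367322570303 lifted 37.01696167944405 t 24.1917
F [-0.2 -0.5  0.5] [0.42886814 0.18236798 0.01537459]
t 28.1917
```

View pics/w2.png

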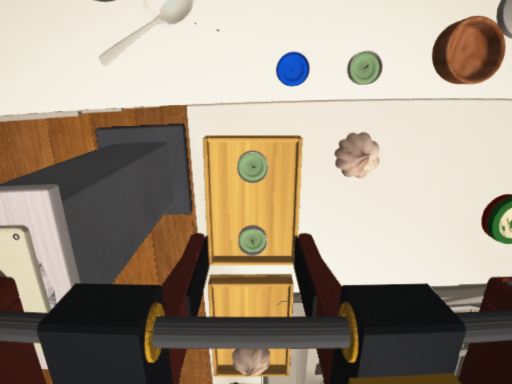

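View pics/t2.png

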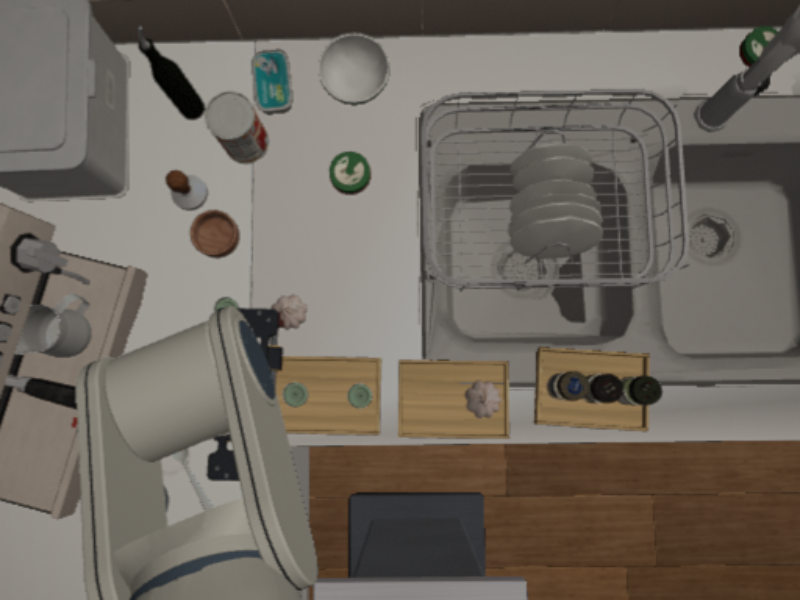

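The top view shows three jars in a row in the jar tray at (573,385), (606,388) and (643,390). Two tea lights stand in the candle tray, and the garlic and pot are untouched. Two things could be tea_light_2: the wrist picture shows a green disc with a wick at (365,68) and a plain blue disc at (292,69). The green one fits the description, so I'll confirm it in a crop.

```bash
python3 -c "
import cv2;i=cv2.imread('pics/w2.png');cv2.imwrite('pics/c1.png',cv2.resize(i[35:105,260:400],(700,350),interpolation=cv2.INTER_CUBIC))"
```

```text
(no output)
```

View pics/c1.png

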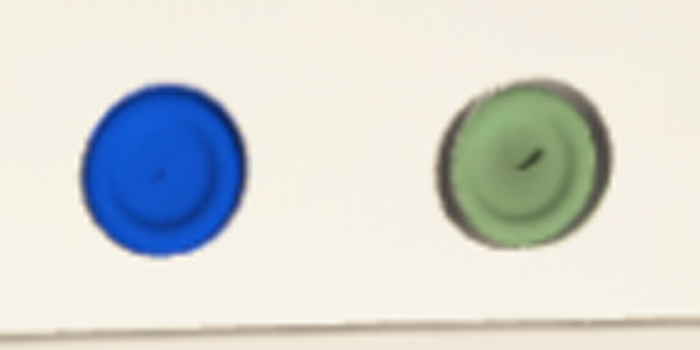

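The crop confirms it: the right disc (525,165) is green wax with a wick in a pale cup, so it's tea_light_2. The left one is the blue look-alike, which I'll leave alone.

```bash
python3 - <<'E'
from h import *
w=pick(.563,.293,.003,0,.65)
assert w>30
x,y,a=tr("cand",0,-.003); place(x,y,.0155,a,.55)
w=pick(.555,.191,.006,0,1.0)
assert w>35
x,y,a=tr("garl",0,.032); place(x,y,.019,a,min(.8,(w+10)/88))
move_pose([.45,.0,.4],quat(0)); wait(.5)
im=read_camera("wrist");cv2.imwrite("pics/w3.png",im[:,:,::-1])
move_pose([.2,-.592,.3],quat(-1.24))
im=read_camera("top");cv2.imwrite("pics/t3.png",cv2.resize(im[:,:,::-1],(800,600)))
print(get_time())
E
```

```text
pick w 37.0054789125413 lifted 36.781533861575994 t 32.2667
F [-0.4 -0.6 -0. ] [0.42723501 0.13336121 0.01537465]
t 36.1917
pick w 51.06300844053391 lifted 51.02526060277275 t 40.6417
F [ 0.3  0.4 -0.8] [ 0.41815644 -0.02567035  0.01885295]
t 44.6583
48.275
```

View pics/w3.png

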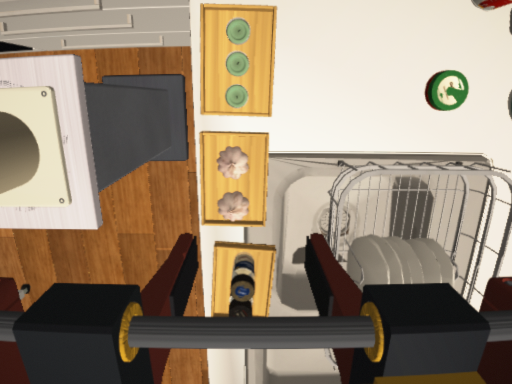

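View pics/t3.png

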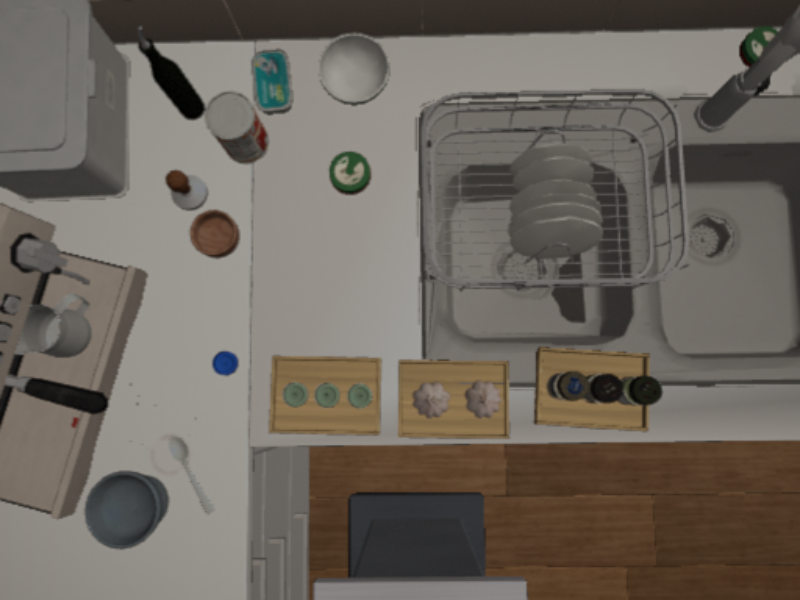

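Both views show three tea lights, two garlic heads and three jars in their trays. The pot at (214,232) and the blue disc at (224,362) haven't moved. I'll check that nothing is still moving and hand in.

```bash
python3 - <<'E'
from h import *
a=read_camera("top").astype(int);wait(1);b=read_camera("top").astype(int)
d=cv2.GaussianBlur(abs(a-b).max(2).astype(np.float32),(5,5),0)[220:285,170:420];print(d.max())
g=cv2.cvtColor(b.astype(np.uint8),cv2.COLOR_RGB2HSV)
m=((g[...,2]<75).astype(np.uint8))
for u in((573,385),(606,388)): print("cap",plane("top",np.array(u)*.64,.116), "jar target",tr("jar",0,.05 if u[0]<600 else 0))
job_done()
E
```

```text
3.0546875
cap [[ 0.43461391 -0.21719575  0.116     ]] jar target (np.float64(0.4347229547863923), np.float64(-0.2165541333133436), np.float64(-0.07853981633974483))
cap [[ 0.42987807 -0.26209972  0.116     ]] jar target (np.float64(0.4308), np.float64(-0.2664), np.float64(-0.07853981633974483))
the job is handed in; nothing more can be done
```

All five loose items are in their trays, and I handed the job in shortly after 49 s on the robot's clock (limit 115 s). Both jars stand in the spice tray, both green tea lights in the candle tray, and the garlic sits beside the other head.

- **Jars:** the caps were within about 1 mm and 4 mm of where upright jars should show them, so both stand upright. The 4 mm is within reading error.
- **Tea lights and garlic:** I checked these by eye in the final top and wrist pictures. Each sits on its tray floor beside its own kind, with nothing stacked.
- **At rest:** two top views 1 s apart differed only by image noise over the trays.
- **Left alone:** the pot and the blue look-alike appear at the same pixels as at the start, and the arm was parked clear of everything.

No check failed.

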